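# Slide the big nut along the fence into its trap and close the keeper

### The job

Without lifting it off the grey plate, nudge the big steel hex nut against the metal fence and slide it along the fence until it drops flat into the six-sided trap in the plate, then swing the black keeper all the way round over it to its stop. The printed parts are delicate: never push on anything harder than 25 N. Leave the small nut, the washer and everything else on the bench where they are.

Things in the scene. Friction and masses are not known exactly. Their poses are not given: they have to be found in the camera images.
- base: Plywood base of the nut jig, fixed, 160 x 310 x 6 mm; origin at the centre of its underside (bench level), z up, x across, y along it. On it lies a grey printed plate 230 mm long, 6 mm thick, x -75 to +78 mm, top at z = 12 mm; it is set up to 25 mm either way along y, an amount not reported. Small nut and washer lie on it. Push fixed parts gently: they do not give.
- fence (a point): Middle of the inner face of the jig's aluminium fence, at the plate's top (base frame 50, 0, 12 mm). The fence is a straight bar along the base's y over its whole length, 8 mm thick, 7 mm high above the plate; the inner face looks to the base's -x. A nut may jam corner-on against it, or catch on the trap's rim and tilt: ease off and nudge again.
- trap_stretch (a point): Middle of the stretch that holds the trap (base frame 34.5, 45, 12 mm). Six-sided trap, 32 mm across flats, 6 mm deep, two flats along the fence, corners to +y and -y. Its centre is at x = 34.5 mm, y = 20 to 70 mm: see it or find it by feel. A nut pushed in +y with a flat on the fence drops in and stops hard on the far walls; stop on a few newtons.
- nut: Big loose steel hex nut, 30 mm across flats, 34.6 mm across corners, 16 mm high, 51 to 77 g; origin under its centre, z up, x through the middle of a flat. Starts flat on the plate, any yaw, 75 to 100 mm from the fence, y = -90 to 0 mm of the base. Underside 12 mm above the bench on the plate, 6 mm in the trap, its top then 10 mm above the plate.
- keeper (a joint): Black swing keeper on the plate, rad: starts open at 0 to 0.5, closed at its stop at 1.57. Turns counter-clockwise from above; at 0 its bar points along the base's +y, at 1.57 along -x, over the trap. Stiff hinge: 0.08 N m of friction, no spring, stays put. Its pivot is 32 mm from the trap's centre in the base's +x, behind the fence. It clears the nut only when that is down in the trap.
- keeper_stretch (a point): Middle of the stretch where the keeper's pivot may be (base frame 66.5, 45, 24 mm; pivot at y = 20 to 70, level with the trap). The bar is 14 mm wide, reaches 44 mm from the pivot, 12 to 18 mm above the plate. On it, 36 mm from the pivot, stands a round thumb post, 12 mm in diameter, from 18 to 34 mm above the plate (top 46 mm above the bench).
- small_nut: Small loose hex nut, 19 mm across flats, 10 mm high, lying on the grey plate 50 to 92 mm from the big one, to one side or the other; origin under its centre. To be left alone.
- washer: Flat steel washer, 37 mm across, 4 mm thick, lying on the grey plate, 80 to 100 mm from the fence, at y = 55 to 70 mm of the base; origin under its centre. To be left alone.
- screwdriver: Screwdriver lying on the bench, to the right. To be left alone.
- wrench: Wrench lying on the bench, to the left. To be left alone.
- oil: White bottle, 44 mm in diameter, 110 mm high, to the right, near the robot. To be left alone.
- spool: Filament spool lying flat, 200 mm across, 60 mm high, to the right. To be left alone.
- mug: White mug, 80 mm across, 95 mm high, to the left. To be left alone.

How it is judged:
By the outcome, as a careful person would: the job done as asked, in the order asked, and still so for the second after the job is handed in, with the robot touching nothing.
It also fails if it takes over 72 s, if anything falls off the work surface, if the arm or the gripper's body presses on something with over 40 N, if the wrist force passes 120 N, or if a joint passes its speed limit or range.

### The arm

A 7-joint arm with a two-finger parallel gripper is mounted at the origin on the work surface. World frame = base frame: x ahead of the robot, y to its left, z up, the work surface at z = 0. Lengths are in m, angles in rad, forces in N, time in s.
With the tool pointing down it reaches from about 0.4 to 0.875 m from the base axis. Payload 6.5 kg.
Tool frame: the origin (TCP) lies on the front face of the gripper's body, between the roots of the fingers; the fingertips stand 73 mm ahead of it and the grasp point (between the pads) lies 54 mm ahead of it; z points along the fingers, y is the line along which they close (so a half turn about z gives the same grasp; the last joint's range is limited). The gripper opens to 85 mm and grips with 20 to 120 N. Pads are 22 mm wide; open, the fingers measure 114 mm over their backs; the gripper's body (76 mm by 85 mm) begins 54 mm behind the grasp point. The pads swing forward as they close: fully open they stand 13 mm farther back than shut.
Start: joints at [1.179, 0.536, -0.004, 1.538, 0.003, 1.067, -0.071], TCP at [0.208, -0.616, 0.304] pointing down, gripper open.
Joint ranges: [-2.7, 2.7], [-0.37, 2.16], [-1.27, 1.26], [0.24, 2.4], [-1.31, 4.45], [0.19, 1.91], [-2.76, 2.76]. Speed limits (rad/s): [2.39, 2.39, 3.14, 3.14, 3.14, 3.14, 3.14].

### API

Orientations are given as a rotation vector (axis times angle).
In Python, from plant import bot gives the robot as it stands. The module is installed in compiled form; this text tells all that it offers.
- The arm moves only by the tool carry_out, never from a script. Its argument "moves" is a list of rows, each a list of 3 entries, a list of its own where there are three numbers: the shift along the world's x, y, z in mm, then the turn, a rotation vector about the world's x, y, z in rad, then the opening, from -1 (shut) to 1 (fully open), so that 0 is half open. A call has 1 to 20 rows; each row is the pose to reach, as a shift and turn from the pose commanded when the call began; what a row does not reach only later rows make up. A row lasts 1/12 s, in which the tool goes at most 41.7 mm and 7.16 degrees, less where a joint would pass 70% of its speed; a pose out of reach is approached as far as the arm can. A call with a gripper value outside its range is refused whole. The fingers move at their own pace and stop on an object; "squeeze" is the grip in N (left out, the last holds). Time passes only in rows, so rows that repeat a pose let the fingers close. It gives the time, the measured TCP pose, the force, the opening and the grip force at its end, in the units of the state.
- bot.get_obs(): the state, without advancing time (a new reading comes with each control period).
- bot.get_image(name): name is "side" or "top"; returns a dict with "pixels" (420x560x3 uint8, blue, green, red), "z_map" (420x560 float32, m along the optical axis (not along the pixel's ray), 0 where there is no reading), "intrinsics" (3x3 intrinsics, pixels), "R" (3x3) and "t" (3): a world point X has camera coordinates R X + t. Camera axes: x right, y down, z forward; pixel columns grow to the right and rows downward; lengths in m; the calibration is good to about 2 mm. A picture is of the moment at which its call begins.
- bot.hand_in(): hands the job in; it is judged then, once.
The state is a dict: "time_s": time; "joint_positions": joint angles; "dq": joint speeds; "joint_torque": joint torques, N m; "position": TCP position; "tcp_rot": TCP orientation; "contact_force": force on the tool from outside, world axes, zero at the start; "ft_torque": the same for the moment, N m; "finger_gap": opening from 0.0 (shut) to 1.0 (fully open); "grasp_force": force on a finger pad.
Only numpy, scipy, OpenCV 4.12 (cv2) and the standard library are available. Lean on these libraries where they do the work, as an engineer would, in place of code of your own. Each camera call takes 0.05 s, during which the arm holds its last target. There are 200 camera calls.

## Working session

There is one attempt and no reset: what is moved stays moved. The work goes in short steps, Python scripts to look and compute and a tool call to move; the robot and the scene stay as the last step left them, time stands still between calls to the robot, and variables do not carry over. Pictures are saved under pics/ and viewed, at most 10 in all, crops included, and the job is handed in when it is done.

Besides the shell and the picture viewer there is one more tool, called after "Emit:" as name(argument=value, ...), one argument or row to a line, values as JSON. carry_out: Moves the arm, as the interface text tells. Its arguments: {"type":"object","properties":{"moves":{"type":"array"},"squeeze":{"type":"number"}},"required":["moves"]}

```bash
mkdir -p pics
cat > h.py <<'E'
import numpy as np, cv2
from plant import bot
def cap(n):
    d=bot.get_image(n); d['R']=np.array(d['R']);d['t']=np.array(d['t']);d['K']=np.array(d['intrinsics']);return d
def cloud(d):
    z=d['z_map']; v,u=np.mgrid[:z.shape[0],:z.shape[1]]
    c=np.stack([u*z,v*z,z],-1)@np.linalg.inv(d['K']).T
    return (c-d['t'])@d['R']   # HxWx3 world
def proj(d,P):
    c=np.atleast_2d(P)@d['R'].T+d['t']; q=c@d['K'].T; return q[:,:2]/q[:,2:]
E
python3 - <<'E'
from h import *
o=bot.get_obs(); print({k:np.round(v,3) for k,v in o.items()})
for n in('top','side'):
    d=cap(n); cv2.imwrite(f'pics/{n}0.png',d['pixels']); np.savez(f'{n}0.npz',**d)
    print(n,-d['R'].T@d['t'],d['R'][2])
E
```

```text
{'time_s': np.float64(0.0), 'joint_positions': array([ 1.179,  0.537, -0.004,  1.539,  0.003,  1.067, -0.071]), 'dq': array([ 0.   , -0.001, -0.   , -0.   ,  0.002, -0.002,  0.   ]), 'joint_torque': array([ 0.0000e+00, -5.8342e+01,  1.0490e+00, -2.5910e+01,  1.2000e-02,
        1.0000e-02,  0.0000e+00]), 'position': array([ 0.208, -0.615,  0.303]), 'tcp_rot': array([-3.098e+00, -5.090e-01,  1.000e-03]), 'contact_force': array([-0.42 , -0.317,  1.209]), 'ft_torque': array([0.035, 0.028, 0.043]), 'grasp_force': np.float64(0.0), 'finger_gap': np.float64(0.996)}
top [ 0.32152928 -0.00674166  1.02752327] [ 0.1728195  -0.01566588 -0.98482892]
side [0.07387964 0.6145292  0.59599236] [ 0.41544117 -0.69419234 -0.58779727]
```

View pics/top0.png

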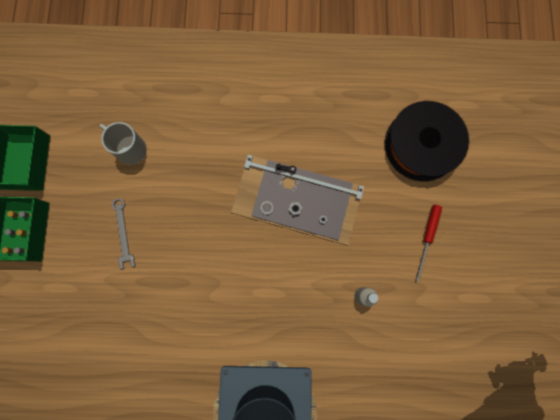

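View pics/side0.png

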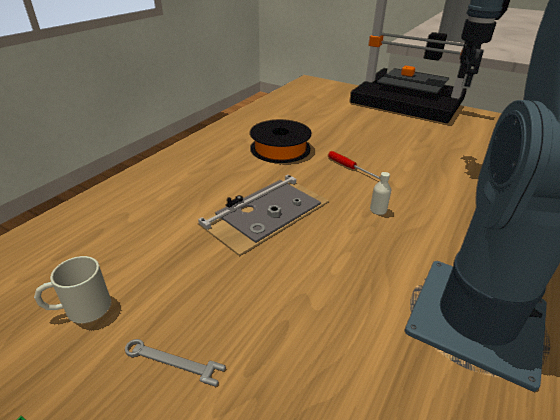

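The top view shows the jig: fence from (248,162) to (360,191), trap near (289,183), keeper near (286,169), big nut (295,209), small nut (323,219) and washer (267,208). I'll zoom in on it and measure.

Run:
```python
from h import *
d=dict(np.load('top0.npz')); print(d['K'])
P=cloud(d)
for u,v in[(289,183),(295,209),(302,212),(323,219),(267,208),(248,162),(360,191),(235,213),(348,244),(310,190)]: print(u,v,np.round(P[v,u]*1000,1))
c=d['pixels'][145:255,220:375]; cv2.imwrite('pics/c0.png',cv2.resize(c,None,fx=5,fy=5,interpolation=cv2.INTER_CUBIC))
```

```text
[[404.03859492   0.         279.27470764]
 [  0.         404.03859492 205.52573665]
 [  0.           0.           1.        ]]
289 183 [560.6 -46.7   6.9]
295 209 [489.3 -62.4  27.5]
302 212 [485.1 -81.4   9.3]
323 219 [ 466.6 -133.6   22.4]
267 208 [492.2   8.2  13.4]
248 162 [610.7  60.8  17. ]
360 191 [ 542.4 -228.9   17.7]
235 213 [478.2  89.6   5.8]
348 244 [ 406.7 -199.3    7.2]
310 190 [ 542.5 -100.9   12. ]
```

View pics/c0.png

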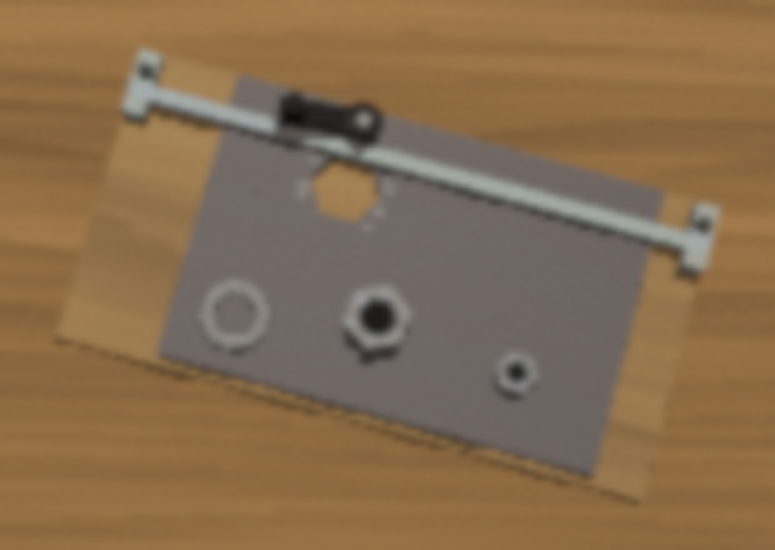

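The crop shows the plate corners at crop pixels (238,75), (665,192), (592,475), (160,355). The trap is at (346,190), the nut at (377,317), the small nut at (516,372), the washer at (235,315), the keeper pivot at (365,120) and the post near (293,108).

```bash
cat >> h.py <<'E'
def ray(d,uv,z):
    uv=np.atleast_2d(uv).astype(float); r=np.c_[uv,np.ones(len(uv))]@np.linalg.inv(d['K']).T@d['R']
    C=-d['R'].T@d['t']; return C+r*((z-C[2])/r[:,2])[:,None]
E
python3 - <<'E'
from h import *
d=dict(np.load('top0.npz'))
cr=lambda a:(np.array(a,float)+.5)/5-.5+[220,145]
pl=ray(d,cr([(238,75),(665,192),(592,475),(160,355)]),.012)[:,:2]*1000
print('plate',pl.round(1))
ply=ray(d,cr([(58,338),(640,500)]),.006)[:,:2]*1000; print('ply near',ply.round(1))
def yv(a): return np.degrees(np.arctan2(a[1],a[0]))
# base +y direction = leftwards
for a,b in((pl[1],pl[0]),(pl[2],pl[3]),(ply[1],ply[0])): print('yaw',yv(a-b)+0 , 'base yaw',yv(a-b)+90, np.hypot(*(a-b)))
yd=(pl[0]-pl[1]+pl[3]-pl[2]);yaw=np.arctan2(yd[1],yd[0])-np.pi/2
ydf=None
ex=np.array([np.cos(yaw),np.sin(yaw)]);ey=np.array([-ex[1],ex[0]])
# ply near corners are base (-80,±155)
O=ply.mean(0)+80*ex
print('yaw',yaw,'O',O)
B=lambda p:np.round([(p-O)@ex,(p-O)@ey],1)
for n,p in zip('abcd',pl): print('plate',B(p))
for n,p,z in(('trap',(346,190),.009),('nut',(377,317),.028),('small',(516,372),.022),('washer',(235,315),.016),('pivot',(365,120),.03),('post',(293,108),.046),('fence',(145,93),.019),('fence',(690,240),.019)):
    w=ray(d,cr(p),z)[0,:2]*1000; print(n,w.round(1),B(w))
# hex nut yaw from depth top points
P=cloud(d)*1000; m=(P[...,2]>22)&(np.hypot(P[...,0]-489,P[...,1]+62)<30)
q=P[m][:,:2]; print(len(q),q.mean(0),B((q.min(0)+q.max(0))/2))
E
```

```text
plate [[ 620.1   11.5]
 [ 564.2 -211.1]
 [ 416.7 -173.2]
 [ 471.8   46.7]]
ply near [[ 480.    99.3]
 [ 405.2 -198.5]]
yaw -104.09509577736513 base yaw -14.095095777365131 229.52390169228707
yaw -104.0737399453305 base yaw -14.073739945330502 226.63470464640446
yaw -104.09593687346607 base yaw -14.095936873466073 307.09110846838604
yaw -0.24582064529624104 O [520.21849908 -69.06904616]
plate [ 77.3 102.5]
plate [  77.3 -127. ]
plate [ -75.1 -126.2]
plate [-75.1 100.5]
trap [561.1 -46.1] [34.1 32.2]
nut [491.7 -62.3] [-29.3  -0.3]
small [ 466.6 -133.2] [-36.4 -75.2]
washer [492.8   9.2] [-45.7  69.2]
pivot [593.1 -54.2] [67.1 32.1]
post [593.8 -17.2] [58.8 68.2]
fence [607.  59.] [ 53.  145.4]
fence [ 537.7 -222.4] [  54.3 -144.4]
126 [491.51356769 -62.51505232] [-29.4  -0.4]
```

The base frame fits well: yaw −14.1° and origin (520,−69). In base coordinates the trap is at (34.5,32), the nut at (−29,0), and the keeper is at about 0.22 rad. The plan has three steps:
1. With the fingers shut, use their flat side to push the nut in +x, which squares it to the fence.
2. Push on its −120° flat to slide it in +y along the fence.
3. Sweep the post round its arc.

First I approach above and behind the nut.

Emit:
carry_out(
  moves=[
    [[248,563,-60],[0,0,-0.572],-1],
    [[248,563,-60],[0,0,-0.572],-1],
    [[248,563,-60],[0,0,-0.572],-1],
    [[248,563,-60],[0,0,-0.572],-1],
    [[248,563,-60],[0,0,-0.572],-1],
    [[248,563,-60],[0,0,-0.572],-1],
    [[248,563,-60],[0,0,-0.572],-1],
    [[248,563,-60],[0,0,-0.572],-1],
    [[248,563,-60],[0,0,-0.572],-1],
    [[248,563,-60],[0,0,-0.572],-1],
    [[248,563,-60],[0,0,-0.572],-1],
    [[248,563,-60],[0,0,-0.572],-1],
    [[248,563,-60],[0,0,-0.572],-1],
    [[248,563,-60],[0,0,-0.572],-1],
    [[248,563,-60],[0,0,-0.572],-1],
    [[248,563,-140],[0,0,-0.572],-1],
    [[248,563,-140],[0,0,-0.572],-1],
    [[248,563,-140],[0,0,-0.572],-1],
    [[248,563,-140],[0,0,-0.572],-1],
  ],
  squeeze=20,
)

```text
time_s: 1.68
position: [0.4545, -0.0528, 0.1628]
tcp_rot: [3.117, -0.385, -0.008]
contact_force: [0.4, -0.2, 0.2]
finger_gap: -0.001
grasp_force: 0.0
```

```bash
cat >> h.py <<'E'
O=np.array([520.2,-69.1]); yaw=-.2458
ex=np.array([np.cos(yaw),np.sin(yaw)]);ey=np.array([-ex[1],ex[0]])
def B(p): p=np.asarray(p)[...,:2]-O; return np.stack([p@ex,p@ey],-1)
def st():
    o=bot.get_obs(); p=np.array(o['position'])*1000
    from scipy.spatial.transform import Rotation as R
    Rm=R.from_rotvec(o['tcp_rot']).as_matrix(); f=np.array(o['contact_force'])
    print('t',round(float(o['time_s']),2),'p',p.round(1),'base',B(p).round(1),'toolx base deg',round(np.degrees(np.arctan2(Rm[1,0],Rm[0,0])-yaw),1),'toolz',Rm[:,2].round(3),'F',f.round(1),'Fbase',round(f[:2]@ex,1),round(f[:2]@ey,1),'gap',o['finger_gap'])
    return p
E
python3 - <<'E'
from h import *
p=st(); d=cap('side'); P=cloud(d)*1000
cv2.imwrite('pics/s1.png',cv2.resize(d['pixels'][90:300,180:480],None,fx=2.6,fy=2.6,interpolation=cv2.INTER_CUBIC))
m=(np.hypot(P[...,0]-p[0],P[...,1]-p[1])<70)&(P[...,2]>35)&(P[...,2]<180)&(d['z_map']>0)
q=P[m]; print(len(q),q[:,2].min())
b=B(q)-B(p)
for z in range(35,165,8):
    s=(q[:,2]>=z)&(q[:,2]<z+8)
    if s.any(): print(z,s.sum(),b[s].min(0).round(),b[s].max(0).round())
E
```

```text
t 1.68 p [454.5 -52.8 162.8] base [-67.7  -0.2] toolx base deg -0.0 toolz [-0.005  0.    -1.   ] F [ 0.4 -0.2  0.2] Fbase 0.4 -0.1 gap -0.0005259386429269794
741 89.41424426276068
83 3 [-7.  1.] [5. 6.]
91 22 [-10.  -7.] [ 5. 13.]
99 34 [-10. -14.] [ 8. 14.]
107 37 [-11. -14.] [ 7. 15.]
115 38 [-10. -13.] [ 8. 15.]
123 21 [-12. -10.] [-2. 14.]
131 48 [-13. -24.] [ 8. 31.]
139 89 [-13. -35.] [12. 38.]
147 81 [-16. -45.] [14. 44.]
155 111 [-17. -49.] [19. 50.]
163 110 [-17. -57.] [17. 57.]
```

View pics/s1.png

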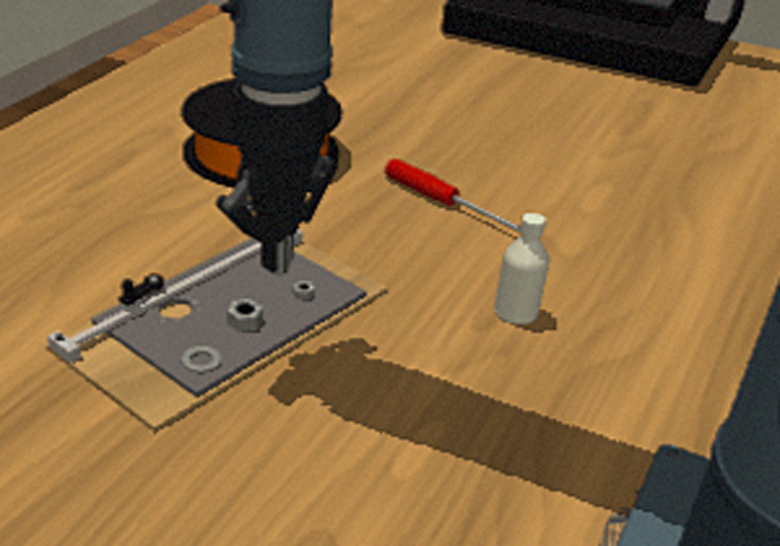

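The picture shows the shut fingers as a block about 29 × 22 mm with tips 73 mm below the TCP, behind the nut at crop (245,315). Next I descend to about 5 mm above the plate and push slowly in base +x.

Emit:
carry_out(
  moves=[
    [[0,0,-40],[0,0,0],-1],
    [[0,0,-73],[0,0,0],-1],
    [[0,0,-73],[0,0,0],-1],
    [[5,-1,-73],[0,0,0],-1],
    [[10,-2.5,-73],[0,0,0],-1],
    [[15,-3.7,-73],[0,0,0],-1],
    [[20,-5,-73],[0,0,0],-1],
    [[25,-6.3,-73],[0,0,0],-1],
    [[30,-7.5,-73],[0,0,0],-1],
    [[35,-8.8,-73],[0,0,0],-1],
    [[40,-10,-73],[0,0,0],-1],
    [[45,-11.3,-73],[0,0,0],-1],
    [[50,-12.5,-73],[0,0,0],-1],
    [[55,-13.8,-73],[0,0,0],-1],
    [[60,-15,-73],[0,0,0],-1],
    [[64,-16,-73],[0,0,0],-1],
    [[64,-16,-73],[0,0,0],-1],
  ],
)

```text
time_s: 3.15
position: [0.5212, -0.0691, 0.091]
tcp_rot: [-3.118, 0.386, -0.002]
contact_force: [0.0, -0.4, 0.7]
finger_gap: -0.001
grasp_force: 0.0
```

```bash
cat > look.py <<'E'
from h import *
import sys
p=st()
for n in ('top','side'):
    d=cap(n); P=cloud(d)*1000; b=B(P)
    m=(P[...,2]>20)&(P[...,2]<34)&(abs(b[...,0]-20)<45)&(abs(b[...,1]-10)<50)&(b[...,0]>B(p)[0]+12)&(b[...,0]<49)
    q=b[m]
    if len(q): print(n,len(q),'ctr',q.mean(0).round(1),'min',q.min(0).round(1),'max',q.max(0).round(1),'z med',np.median(P[m][:,2]).round(1))
    if len(sys.argv)>2 and n==sys.argv[2]:
        c=proj(d,[*(O+ex*20+ey*20)/1000,.012])[0].astype(int); w=45
        cv2.imwrite(sys.argv[1],cv2.resize(d['pixels'][c[1]-w:c[1]+w,c[0]-w-15:c[0]+w+15],None,fx=6,fy=6,interpolation=cv2.INTER_CUBIC))
E
python3 look.py pics/n1.png side
```

```text
t 3.15 p [521.2 -69.1  91. ] base [1.  0.3] toolx base deg -0.0 toolz [ 0.001 -0.    -1.   ] F [ 0.  -0.4  0.7] Fbase 0.1 -0.4 gap -0.0006785527568459615
side 31 ctr [31.2  2.9] min [21.  -8.4] max [45.  10.1] z med 26.6
```

View pics/n1.png

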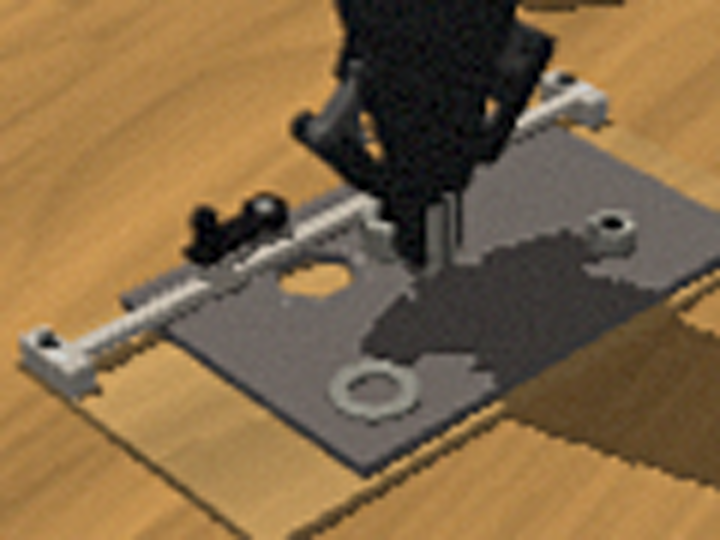

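The nut at about (385,235) sits in front of the fingers, close to the fence. I'll ease it forward the last few millimetres.

Emit:
carry_out(
  moves=[
    [[2,-0.5,0],[0,0,0],-1],
    [[4,-1,0],[0,0,0],-1],
    [[5,-1.2,0],[0,0,0],-1],
    [[6,-1.5,0],[0,0,0],-1],
    [[7,-1.7,0],[0,0,0],-1],
    [[7,-1.7,0],[0,0,0],-1],
  ],
)

```text
time_s: 3.75
position: [0.5272, -0.0705, 0.0909]
tcp_rot: [-3.118, 0.386, -0.0]
contact_force: [-0.3, 0.2, 0.0]
finger_gap: -0.001
grasp_force: 0.0
```

```bash
python3 look.py
```

```text
t 3.75 p [527.2 -70.5  90.9] base [7.2 0.3] toolx base deg -0.0 toolz [ 0.  0. -1.] F [-0.3  0.2  0. ] Fbase -0.3 0.1 gap -0.0006689028527856073
side 28 ctr [36.2  4.3] min [28.5 -4.6] max [48.7 10.9] z med 27.1
```

Emit:
carry_out(
  moves=[
    [[1,-0.2,0],[0,0,0],-1],
    [[1.5,-0.4,0],[0,0,0],-1],
    [[2,-0.5,0],[0,0,0],-1],
    [[2,-0.5,0],[0,0,0],-1],
  ],
)

```text
time_s: 4.18
position: [0.5291, -0.071, 0.0909]
tcp_rot: [3.118, -0.386, 0.0]
contact_force: [0.2, 0.2, -0.2]
finger_gap: -0.002
grasp_force: 0.1
```

Emit:
carry_out(
  moves=[
    [[0.5,-0.1,0],[0,0,0],-1],
    [[1,-0.2,0],[0,0,0],-1],
    [[1.5,-0.4,0],[0,0,0],-1],
    [[1.5,-0.4,0],[0,0,0],-1],
  ],
)

```text
time_s: 4.52
position: [0.5301, -0.0713, 0.0908]
tcp_rot: [3.118, -0.386, -0.002]
contact_force: [-2.6, 1.3, 2.1]
finger_gap: -0.004
grasp_force: 1.3
```

It is stopped on the fence at about 3 N, with a pusher-to-fence distance that matches a flat resting on it. Now I back off, lift, and turn 60° to get behind the −120° flat.

Emit:
carry_out(
  moves=[
    [[-6,1.5,0],[0,0,0],-1],
    [[-12,3,0],[0,0,0],-1],
    [[-12,3,40],[0,0,0],-1],
    [[-8,-15,50],[0,0,0.25],-1],
    [[-4,-35,50],[0,0,0.5],-1],
    [[-4,-35,50],[0,0,0.75],-1],
    [[-4,-35,50],[0,0,1.047],-1],
    [[-4,-35,50],[0,0,1.047],-1],
    [[-4,-35,50],[0,0,1.047],-1],
    [[-4,-35,50],[0,0,1.047],-1],
    [[-4,-35,50],[0,0,1.047],-1],
  ],
)

```text
time_s: 5.43
position: [0.5262, -0.1063, 0.1409]
tcp_rot: [2.917, 1.165, 0.0]
contact_force: [0.9, -0.2, 1.4]
finger_gap: 0.001
grasp_force: 0.0
```

```bash
cat > look2.py <<'E'
from h import *
import sys
p=st(); print('q7',bot.get_obs()['joint_positions'][6])
for n in ('top','side'):
    d=cap(n); P=cloud(d)*1000; b=B(P)
    m=(P[...,2]>20)&(P[...,2]<32)&(b[...,0]>10)&(b[...,0]<53)&(abs(b[...,1]-8)<40)&(d['z_map']>0)&~((b[...,0]>48)&(P[...,2]<23))
    q=b[m]
    if len(q): print(n,len(q),'ctr',((q.min(0)+q.max(0))/2).round(1),'min',q.min(0).round(1),'max',q.max(0).round(1))
    c=proj(d,[*(O+ex*20+ey*20)/1000,.012])[0].astype(int); w=45
    if len(sys.argv)>2 and sys.argv[2]==n: cv2.imwrite(sys.argv[1],cv2.resize(d['pixels'][c[1]-w:c[1]+w,c[0]-w-15:c[0]+w+15],None,fx=6,fy=6,interpolation=cv2.INTER_CUBIC))
E
python3 look2.py pics/n2.png side
```

```text
t 5.43 p [ 526.2 -106.3  140.9] base [ 14.8 -34.7] toolx base deg 57.6 toolz [ 0. -0. -1.] F [ 0.9 -0.2  1.4] Fbase 0.9 0.1 gap 0.0010013016356864488
q7 -1.008708359188461
top 55 ctr [34.8 -1.9] min [ 19.5 -11.4] max [50.2  7.6]
side 89 ctr [35.9 -6.7] min [ 20.3 -23.7] max [51.5 10.3]
```

View pics/n2.png

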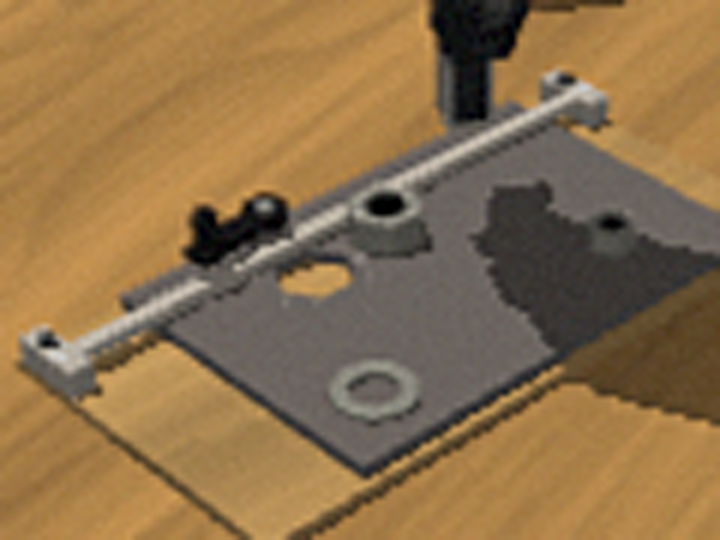

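The nut at about (385,220) is flat against the fence at base (35,0), and the trap at (315,277) lies ahead of it. I descend and push in +y.

Emit:
carry_out(
  moves=[
    [[0,0,-40],[0,0,0],-1],
    [[0,0,-50],[0,0,0],-1],
    [[4,1.5,-50],[0,0,0],-1],
    [[8,3,-50],[0,0,0],-1],
    [[9.3,7.5,-50],[0,0,0],-1],
    [[9.9,10,-50],[0,0,0],-1],
    [[10.5,12.5,-50],[0,0,0],-1],
    [[11.3,15.4,-50],[0,0,0],-1],
    [[12,18.3,-50],[0,0,0],-1],
    [[12.7,21.2,-50],[0,0,0],-1],
    [[13.4,24.1,-50],[0,0,0],-1],
    [[14.2,27,-50],[0,0,0],-1],
    [[14.9,30,-50],[0,0,0],-1],
    [[15.4,32,-50],[0,0,0],-1],
    [[15.4,32,-50],[0,0,0],-1],
  ],
)

```text
time_s: 6.78
position: [0.542, -0.0739, 0.091]
tcp_rot: [-2.921, -1.157, 0.0]
contact_force: [-4.2, -1.3, 1.7]
finger_gap: 0.001
grasp_force: 1.7
```

```bash
python3 look2.py
```

```text
t 6.78 p [542.  -73.9  91. ] base [22.3  0.6] toolx base deg 57.3 toolz [-0.  0. -1.] F [-4.2 -1.3  1.7] Fbase -3.7 -2.3 gap 0.0005473208341451659
q7 -1.1088999099786438
top 8 ctr [22.7 16.2] min [10.5 -5.7] max [34.9 38.1]
side 120 ctr [31.4 17. ] min [10.5 -6.1] max [52.2 40. ]
```

Emit:
carry_out(
  moves=[
    [[-1,-2,0],[0,0,0.045],-1],
    [[-0.5,0,0],[0,0,0.045],-1],
    [[-0.1,1.5,0],[0,0,0.045],-1],
    [[0.2,3,0],[0,0,0.045],-1],
    [[0.6,4.5,0],[0,0,0.045],-1],
    [[1,6,0],[0,0,0.045],-1],
    [[1.2,7,0],[0,0,0.045],-1],
    [[1.2,7,0],[0,0,0.045],-1],
  ],
)

```text
time_s: 7.55
position: [0.5433, -0.0669, 0.0909]
tcp_rot: [-2.894, -1.222, -0.0]
contact_force: [-0.7, 0.5, -0.3]
finger_gap: 0.001
grasp_force: 0.0
```

```bash
python3 look2.py pics/n3.png side
```

```text
t 7.55 p [543.3 -66.9  90.9] base [21.9  7.7] toolx base deg 59.9 toolz [ 0.  0. -1.] F [-0.7  0.5 -0.3] Fbase -0.8 0.3 gap 0.0005173586898207329
q7 -1.0863142124421579
top 9 ctr [22.5 24. ] min [11.2  2.4] max [33.9 45.6]
side 121 ctr [31.1 24.6] min [10.7  1.7] max [51.5 47.5]
```

View pics/n3.png

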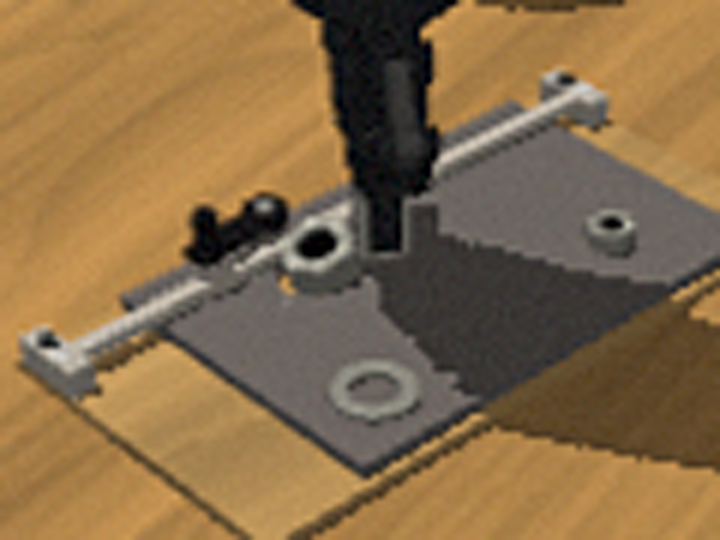

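The nut at (318,250) nearly covers the trap, with a sliver of orange still showing at (290,285). A few more gentle millimetres should do it.

Emit:
carry_out(
  moves=[
    [[0.2,1,0],[0,0,0],-1],
    [[0.5,2,0],[0,0,0],-1],
    [[0.7,3,0],[0,0,0],-1],
    [[0.7,3,0],[0,0,0],-1],
  ],
)

```text
time_s: 7.98
position: [0.5439, -0.0641, 0.0909]
tcp_rot: [-2.894, -1.222, -0.0]
contact_force: [-0.1, 0.5, 0.0]
finger_gap: -0.003
grasp_force: 0.1
```

```bash
cat > look3.py <<'E'
from h import *
p=st(); d=cap('side'); P=cloud(d)*1000; b=B(P)
m=(P[...,2]>15)&(b[...,0]>18)&(b[...,0]<48)&(b[...,1]>22)&(b[...,1]<50)&(P[...,2]<40)
q=np.c_[b[m],P[m][:,2]]; print(len(q),'z pct',np.percentile(q[:,2],[20,50,80,90,97]).round(1)); t=q[q[:,2]>np.percentile(q[:,2],97)-3]
print('top ctr',((t.min(0)+t.max(0))/2).round(1),t.min(0).round(1),t.max(0).round(1)); A=np.c_[t[:,:2],np.ones(len(t))]; print('tilt',np.linalg.lstsq(A,t[:,2],rcond=None)[0])
E
python3 look3.py
```

```text
t 7.98 p [543.9 -64.1  90.9] base [21.8 10.6] toolx base deg 59.9 toolz [ 0.  0. -1.] F [-0.1  0.5  0. ] Fbase -0.2 0.4 gap -0.002713021348526879
101 z pct [20.7 25.  27.2 28.5 31.9]
top ctr [29.2 26.2 33.9] [20.9 22.4 28.9] [37.4 30.  38.9]
tilt [-0.39405191 -0.4281354  54.04566131]
```

Emit:
carry_out(
  moves=[
    [[0.2,0.7,0],[0,0,0],-1],
    [[0.3,1.4,0],[0,0,0],-1],
    [[0.5,2,0],[0,0,0],-1],
    [[0.5,2,0],[0,0,0],-1],
  ],
)

```text
time_s: 8.37
position: [0.5443, -0.0622, 0.0909]
tcp_rot: [-2.894, -1.222, 0.0]
contact_force: [-0.2, 0.9, 0.7]
finger_gap: -0.002
grasp_force: 0.1
```

```bash
python3 look3.py
```

```text
t 8.37 p [544.3 -62.2  90.9] base [21.7 12.5] toolx base deg 59.9 toolz [-0.  0. -1.] F [-0.2  0.9  0.7] Fbase -0.4 0.9 gap -0.0019043873142699232
109 z pct [21.3 23.8 26.2 28.3 34.6]
top ctr [24.1 23.4 36. ] [20.4 22.2 32.5] [27.9 24.7 39.5]
tilt [0.02907097 1.23728108 5.67288937]
```

Emit:
carry_out(
  moves=[
    [[0.2,0.7,0],[0,0,0],-1],
    [[0.3,1.4,0],[0,0,0],-1],
    [[0.5,2,0],[0,0,0],-1],
    [[0.5,2,0],[0,0,0],-1],
  ],
)

```text
time_s: 8.75
position: [0.5443, -0.0612, 0.0907]
tcp_rot: [2.894, 1.221, -0.003]
contact_force: [-2.3, -3.7, 1.2]
finger_gap: 0.001
grasp_force: 1.8
```

```bash
python3 look2.py pics/n4.png side
```

```text
t 8.75 p [544.3 -61.2  90.7] base [21.5 13.5] toolx base deg 59.8 toolz [-0.001 -0.001 -1.   ] F [-2.3 -3.7  1.2] Fbase -1.3 -4.1 gap 0.0007129252754921841
q7 -1.0980825865526567
side 86 ctr [28.9 28.3] min [10.4  9. ] max [47.4 47.6]
```

View pics/n4.png

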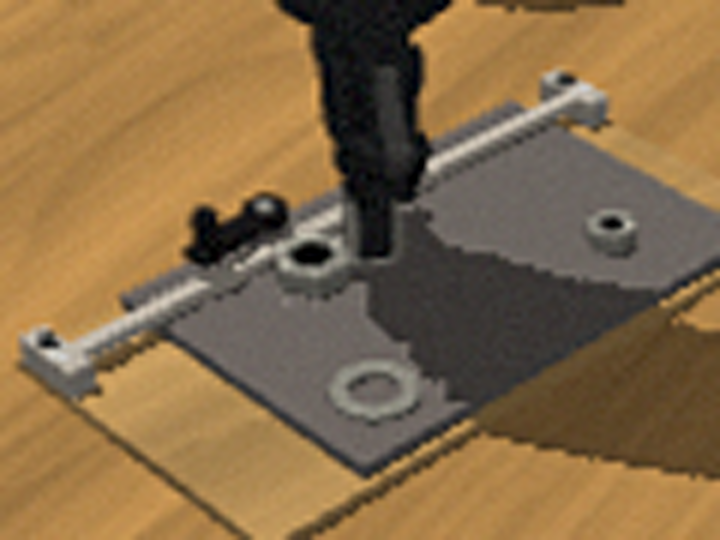

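The nut now sits lower and flat at (312,262), and the push stopped hard at 4 N, so it appears to have dropped. I retreat, lift, and go behind the keeper post.

Emit:
carry_out(
  moves=[
    [[-3,-3,0],[0,0,0],-1],
    [[-7,-7,0],[0,0,0],-1],
    [[-7,-7,40],[0,0,0],-1],
    [[-7,-7,70],[0,0,0],-1],
    [[20,20,70],[0,0,0],-1],
    [[45,42,70],[0,0,0],-1],
    [[67,62,70],[0,0,0],-1],
    [[67,62,70],[0,0,0],-1],
    [[67,62,70],[0,0,0],-1],
  ],
)

```text
time_s: 9.6
position: [0.6126, 0.0039, 0.161]
tcp_rot: [-2.891, -1.226, -0.003]
contact_force: [-0.5, -0.6, -0.3]
finger_gap: 0.002
grasp_force: 0.0
```

Run:
```python
from h import *
st()
for n in('top','side'):
    d=cap(n);P=cloud(d)*1000;b=B(P);g=d['pixels'].max(2)
    m=(np.hypot(b[...,0]-34.5,b[...,1]-32)<21)&(P[...,2]>18.5)&(P[...,2]<32)&(b[...,0]<49)
    q=np.c_[b[m],P[m][:,2]]; print(n,len(q),((q.min(0)+q.max(0))/2).round(1)[:2],'z',np.percentile(q[:,2],[5,50,95]).round(1))
    A=np.c_[q[:,:2],np.ones(len(q))]; print(' slope',np.linalg.lstsq(A,q[:,2],rcond=None)[0].round(3))
    m=(np.hypot(b[...,0]-59,b[...,1]-68)<16)&(P[...,2]>40)&(P[...,2]<52); print(' post',m.sum(),b[m].mean(0).round(1) if m.any() else '')
    if n=='side': cv2.imwrite('pics/n5.png',cv2.resize(d['pixels'][160:260,190:320],None,fx=6,fy=6,interpolation=cv2.INTER_CUBIC))
```

```text
t 9.6 p [612.6   3.9 161. ] base [71.9 93.3] toolx base deg 60.0 toolz [ 0.001  0.002 -1.   ] F [-0.5 -0.6 -0.3] Fbase -0.4 -0.7 gap 0.002169509077003463
top 36 [29.4 38.6] z [19.3 21.4 24. ]
 slope [-0.124  0.084 21.667]
 post 8 [59.3 69.9]
side 79 [34.5 36. ] z [19.4 21.6 23.5]
 slope [3.8000e-02 5.0000e-03 2.0115e+01]
 post 16 [62.1 70.9]
```

View pics/n5.png

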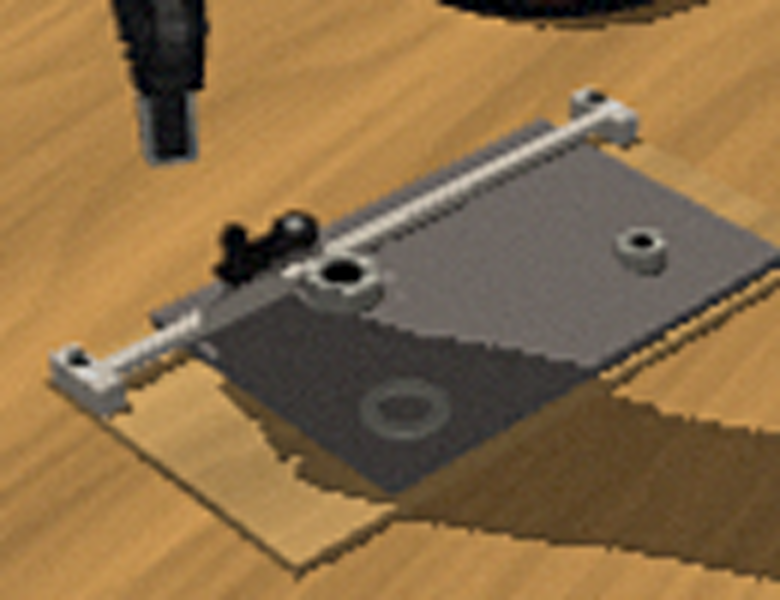

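The nut's top is level at about 22 mm above the bench, so it is flat in the trap. The post is at (235,240) in the crop, with the fingers behind it. Now I descend and sweep the arc.

Emit:
carry_out(
  moves=[
    [[0,0,-35],[0,0,0],-1],
    [[0,0,-52],[0,0,0],-1],
    [[0,0,-52],[0,0,0],-1],
    [[-3,-4,-52],[0,0,0],-1],
    [[-6,-8,-52],[0,0,0],-1],
    [[-10,-8.2,-52],[0,0,0],-1],
    [[-13.3,-8.4,-52],[0,0,0],-1],
    [[-17,-9.2,-52],[0,0,0],-1],
    [[-20.3,-10.3,-52],[0,0,0],-1],
    [[-23.6,-11.7,-52],[0,0,0],-1],
    [[-26.8,-13.4,-52],[0,0,0],-1],
    [[-29.8,-15.5,-52],[0,0,0],-1],
    [[-32.5,-17.7,-52],[0,0,0],-1],
    [[-32.5,-17.7,-52],[0,0,0],-1],
  ],
)

```text
time_s: 10.87
position: [0.5796, -0.0161, 0.1105]
tcp_rot: [2.894, 1.221, 0.004]
contact_force: [1.4, 3.2, 1.0]
finger_gap: -0.001
grasp_force: 1.2
```

Run:
```python
from h import *
p=st()
for n in('top','side'):
    d=cap(n)
    if n=='side': cv2.imwrite('pics/k1.png',cv2.resize(d['pixels'][160:260,190:320],None,fx=6,fy=6,interpolation=cv2.INTER_CUBIC))
```

```text
t 10.87 p [579.6 -16.1 110.5] base [44.8 65.8] toolx base deg 59.8 toolz [ 0.002  0.001 -1.   ] F [1.4 3.2 1. ] Fbase 0.5 3.4 gap -0.0009373923365563882
```

View pics/k1.png

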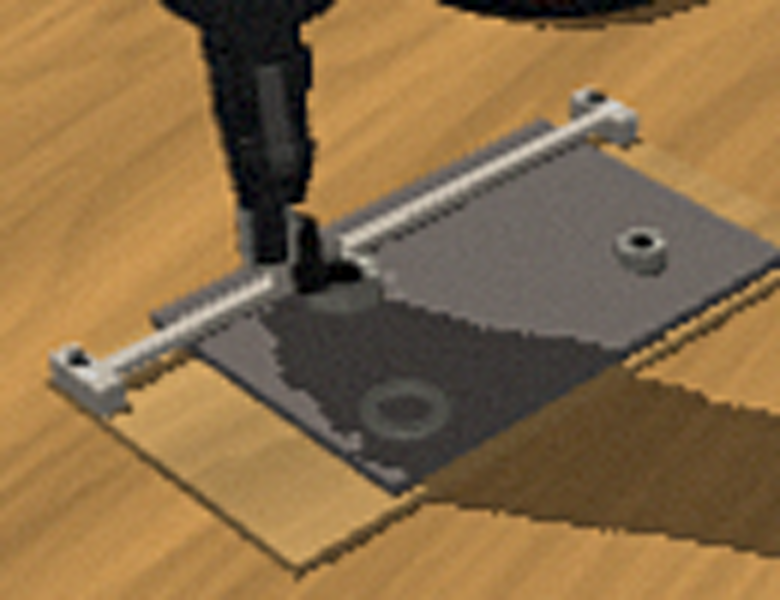

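The keeper bar is swinging over the nut, with the post at about (305,250), against only about 3 N. I continue to near the stop.

Emit:
carry_out(
  moves=[
    [[-2.5,-2.7,0],[0,0,0],-1],
    [[-4.8,-5.5,0],[0,0,0],-1],
    [[-6.7,-8.6,0],[0,0,0],-1],
    [[-8.3,-11.8,0],[0,0,0],-1],
    [[-8.9,-13.5,0],[0,0,0],-1],
    [[-8.9,-13.5,0],[0,0,0],-1],
  ],
)

```text
time_s: 11.47
position: [0.5701, -0.0308, 0.1087]
tcp_rot: [2.894, 1.22, -0.001]
contact_force: [1.0, -0.0, -0.0]
finger_gap: 0.004
grasp_force: 0.4
```

Emit:
carry_out(
  moves=[
    [[-0.5,-1,0],[0,0,0],-1],
    [[-0.8,-2,0],[0,0,0],-1],
    [[-1.1,-3,0],[0,0,0],-1],
    [[-1.1,-3,0],[0,0,0],-1],
  ],
)

```text
time_s: 11.8
position: [0.5697, -0.0315, 0.1089]
tcp_rot: [-2.893, -1.222, -0.003]
contact_force: [2.8, 4.6, -2.0]
finger_gap: 0.0
grasp_force: 2.6
```

```bash
python3 -c "
from h import *
st()"
```

```text
t 11.8 p [569.7 -31.5 108.9] base [38.9 48.5] toolx base deg 59.9 toolz [ 0.001  0.002 -1.   ] F [ 2.8  4.6 -2. ] Fbase 1.6 5.2 gap 0.0004923578814233154
```

Emit:
carry_out(
  moves=[
    [[-0.2,-0.7,0],[0,0,0],-1],
    [[-0.4,-1.4,0],[0,0,0],-1],
    [[-0.5,-2,0],[0,0,0],-1],
    [[-0.5,-2,0],[0,0,0],-1],
  ],
)

```text
time_s: 12.13
position: [0.5696, -0.0319, 0.109]
tcp_rot: [-2.891, -1.224, -0.005]
contact_force: [2.9, 7.6, -2.0]
finger_gap: -0.003
grasp_force: 4.2
```

```bash
python3 -c "
from h import *
st()"
```

```text
t 12.13 p [569.6 -31.9 109. ] base [38.9 48.1] toolx base deg 60.0 toolz [ 0.002  0.004 -1.   ] F [ 2.9  7.6 -2. ] Fbase 1.0 8.0 gap -0.0034224081176808824
```

The force rises with no motion, so the keeper is on its stop. I retreat, lift clear and verify.

Emit:
carry_out(
  moves=[
    [[4,5,0],[0,0,0],-1],
    [[9,11,0],[0,0,0],-1],
    [[15,18,0],[0,0,0],-1],
    [[15,18,40],[0,0,0],-1],
    [[15,30,80],[0,0,0],-1],
    [[15,70,120],[0,0,0],-1],
    [[15,110,150],[0,0,0],-1],
    [[15,150,150],[0,0,0],-1],
    [[15,150,150],[0,0,0],-1],
    [[15,150,150],[0,0,0],-1],
    [[15,150,150],[0,0,0],-1],
  ],
)

```text
time_s: 13.05
position: [0.5838, 0.1168, 0.2591]
tcp_rot: [2.892, 1.225, -0.0]
contact_force: [0.8, -0.1, -0.0]
finger_gap: -0.001
grasp_force: 0.0
```

Run:
```python
from h import *
st()
d0=dict(np.load('top0.npz'))
for n in('top','side'):
    d=cap(n);P=cloud(d)*1000;b=B(P);z=P[...,2];dk=d['pixels'].max(2)<70
    near=(np.hypot(b[...,0]-48,b[...,1]-34)<45)&(b[...,0]>15)
    bar=near&(z>26)&(z<34)&dk; post=near&(z>38)&(z<50)
    for k,m in(('bar',bar),('post',post)):
        if m.any():
            print(n,k,m.sum(),b[m].mean(0).round(1),b[m].min(0).round(1),b[m].max(0).round(1))
            if k=='bar':
                s=b[m]-b[m].mean(0);v=np.linalg.svd(s)[2][0];print('  axis deg',np.degrees(np.arctan2(v[1],v[0])).round(1))
    for nm,x,y,z0 in(('small',-36.4,-75.2,17),('washer',-45.7,69.2,14)):
        m=(np.hypot(b[...,0]-x,b[...,1]-y)<25)&(z>z0)&(z<26); print(n,nm,b[m].mean(0).round(1) if m.any() else '')
    m=(np.hypot(b[...,0]-34.5,b[...,1]-34)<21)&(z>18.5)&(z<24)&(b[...,0]<49)&~dk; print(n,'nut z',m.sum(),np.median(z[m]))
```

```text
t 13.05 p [583.8 116.8 259.1] base [ 16.4 195.8] toolx base deg 60.0 toolz [ 0. -0. -1.] F [ 0.8 -0.1 -0. ] Fbase 0.8 0.1 gap -0.0012611626626577866
top small 
top washer 
top nut z 0 nan
side bar 61 [47.  36.4] [23.1 25.5] [71.8 43.9]
  axis deg 179.3
side post 18 [30.9 35.2] [26.5 29.8] [38.5 39.9]
side small [-35.6 -73.2]
side washer [-43.5  71.3]
side nut z 37 21.36951224713858
  return _methods._mean(a, axis=axis, dtype=dtype,
  ret = ret.dtype.type(ret / rcount)
```

The bar lies along base −x (179°), the nut's top is at 21–22 mm, the small nut and washer have not moved, and the robot is clear. I'm handing in.

```bash
python3 -c "
from plant import bot
print(bot.hand_in())"
```

```text
the job is handed in; nothing more can be done
None
```

Done and handed in at about 13 s: the big nut lies flat in the trap, the keeper is on its stop over it, the highest force read between moves was about 8 N, and the small nut and washer measured where they were.

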